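Hang the hook-on basket in the parts-washing tank

TASK

Two small perforated baskets stand on the bench beside the parts-washing tank. Take the one with the bent lip and hang it inside the tank, with its lip hooked fully home over the front rim (the side facing the robot), then let it go. Leave the plain basket where it stands.

Things in the scene. Friction and masses are not known exactly. Their poses are not given: they have to be found in the camera images.
- tank: Empty rectangular steel washing tank, open at the top, fixed to the bench. 110 mm (x) by 150 mm (y), 85 mm high; walls 5 mm thick with a rolled bead 8 mm thick along the top edge; inner floor 10 mm above the bench. Origin: centre of the underside. x points from its front wall to its back wall (away from the robot), z up. A lamp hangs 0.52 m above the bench from x = 0.6 m on.
- tank_front_rim (a point): Top of the tank's front rim bead, at the middle of its length, 85 mm above the bench. The bead runs along y and is 8 mm thick in x (4 mm to each side of this point). The side walls' inner faces are 70 mm to either side along y. Axes as the tank's.
- lip_basket_centre (a point): Centre of the loose sheet-metal basket with the bent lip (0.25 kg), 44 mm above its underside. Open body 64 (x) by 80 (y) by 42 mm high; across its middle, along y, runs a raised grip bar 12 mm thick (x), 14 high, 86 long on two end straps: the bar's middle is 36 mm above this point. The lip is on the -x side, its flange reaching 67 mm from the centre. z up.
- lip_crown (a point): On the same basket: middle of the underside of the lip's flat top, which comes to rest on the rim; 38 mm to the -x side of the basket's centre and 6 mm above it (50 mm above its underside). The lip is 60 mm wide (y) and 12 mm across inside (x); its outer flange goes down 25 mm, flaring outward (-x) to a mouth 32 mm across, which leads the rim in. Axes as the basket's.
- plain_basket_centre (a point): Centre, half-way up, of the other loose basket: the same body and grip bar, but no lip. It stays where it is. This point is 44 mm above its underside; axes as for the other basket.

How it is judged (in metres and radians):
At the end, for the whole second after the job is handed in: The basket with the lip hangs still inside the tank: the top of its lip rests on the front rim (within 8 mm in height and 12 mm across the rim, anywhere along it), the basket is inside, upright and square to the rim within 20 degrees, and its weight is carried by the tank (x of lip_crown in the frame of tank_front_rim between -0.012 and 0.012 m and y of lip_crown in the frame of tank_front_rim between -0.05 and 0.05 m and z of lip_crown in the frame of tank_front_rim between -0.008 and 0.008 m and x of lip_basket_centre in the frame of tank_front_rim above 0.02 m and angle between lip_basket_centre's own z axis and vertical below 0.35 rad and angle between the x axis of lip_basket_centre and the x axis of tank_front_rim, either way round below 0.35 rad and contact force between lip_basket and tank above 0.5 N and linear speed of lip_basket below 0.02 m/s); the robot touches nothing.
It fails at once if the plain basket is moved by more than 30 mm (distance of plain_basket_centre from where it was at the start of the episode above 0.03 m).
It also fails if it takes over 34 s, if anything falls off the work surface, if the arm or the gripper's body presses on something with over 40 N, if the wrist force passes 120 N, or if a joint passes its speed limit or range.

ROBOT

A 6-joint arm with a two-finger parallel gripper is mounted at the origin on a cart in front of the work surface, level with it; the furniture and walls round the work are solid. World frame = base frame: x ahead of the robot, y to its left, z up, the work surface at z = 0. Lengths are in m, angles in degrees, forces in N, time in s.
With the tool pointing down it reaches from about 0.275 to 0.85 m from the base axis. Payload 5.2 kg.
Tool frame: the origin (TCP) lies on the centre line of the jaws, within the pads' length; the fingertips stand 19 mm ahead of it and the grasp point (between the pads) is the TCP (env.finger_overhang is the distance from the TCP to the fingertips, in m); z points along the fingers, y is the direction in which the jaws open and shut (so a half turn about z gives the same grasp; the last joint's range is limited). The gripper opens to 85 mm and grips with 20 to 120 N. Pads are 22 mm wide; open, the fingers measure 114 mm over their backs; the gripper's body (76 mm by 85 mm) begins 54 mm behind the grasp point. The pads swing forward as they close: fully open they stand 13 mm farther back than shut.
Start: joints at [-79.572, 14.817, 87.949, -0, 77.235, -11.62], TCP at [0.206, -0.51, 0.25] pointing down, gripper open.
Joint ranges: [-179.93, 179.93], [-52.35, 119.4], [10.71, 147.94], [-69.91, 249.91], [12.55, 155.21], [-178.61, 178.61]. Speed limits (degrees/s): [147.25, 147.25, 180, 180, 180, 180].

INTERFACE

Orientations are given as a 3x3 rotation matrix whose columns are the frame's x, y, z axes.
In Python, from rig import env, kin, viewer, finder, monitor gives the robot as it stands. Calls block until the motion is done:
- env.move_ptp(position, orientation): joint-space move of the TCP to a pose.
- env.move_linear(position, v=0.15, rotation=None): straight line of the TCP; rotation=None keeps the orientation; v is the mean speed in m/s.
- env.goto_joints(angles): joint-space move.
- env.set_gripper(opening, effort=None): opening from 0.0 (shut) to 1.0 (fully open); effort is the grip in N (None keeps the last); returns when the fingers have stopped.
- env.dwell(seconds).
- kin.inverse_kinematics(position, orientation): joint angles nearest the present ones, or None.
- viewer.get_image(name): name is "scene" or "top" or "wrist"; returns a dict with "image" (384x512x3 uint8, red, green, blue), "z_map" (384x512 float32, m along the optical axis (not along the pixel's ray), 0 where there is no reading), "vertical_fov" (degrees; the focal length in pixels is half the picture's height over the tangent of half this angle, whatever the lens; pixels are square), "cx", "cy" (the principal point, pixels), "dist_coeffs" ([k1, k2, p1, p2, k3] as OpenCV has them; the pictures are not rectified), "R" (3x3) and "t" (3): a world point X has camera coordinates R X + t; the wrist camera has in their place "mount" (4x4, takes a point from camera to tool coordinates, whose origin is the TCP and whose axes are the flange's). Camera axes: x right, y down, z forward; pixel columns grow to the right and rows downward; lengths in m; the calibration is good to about 2 mm. A picture is of the moment at which its call begins: read the wrist's pose just before it.
A pose or a line that the arm cannot do raises env.MotionError and nothing moves.
- env.job_done(): hands the job in, once; it reports no verdict.
Trained networks look in a picture, given as the dict that the camera call returned (one of the last four; its "shot" number tells which), for a name from the list of things; names that differ only in an ending like _2 or _b are one class to them, and where a whole thing is asked for, a point or a joint stands for the part that bears it (a point fixed in the world has none). Each returns a list of dicts, best first, with "confidence" (0 to 1); they miss things now and then, are a little off and sometimes report something else, mostly with a low value. They report only what shows in the picture. A call takes as long as a camera call.
- finder.trace(target, picture): "mask" (384x512 bool, what is visible of it) and "pixel" ([column, row] in pixels, amid what is visible of it).
- finder.spot_point(target, picture): "pixel" ([column, row] in pixels: a listed point, or the origin of a listed thing).
Readings, each from a call of its own:
- monitor.read_time(): time.
- monitor.read_joint_positions(): joint angles.
- monitor.read_qvel(): joint speeds.
- monitor.read_joint_torque(): joint torques, N m.
- monitor.read_position(): TCP position.
- monitor.read_eef_rot(): TCP orientation.
- monitor.read_contact_force(): force on the tool from outside, world axes, zero at the start.
- monitor.read_moment(): the same for the moment, N m.
- monitor.read_opening(): opening from 0.0 (shut) to 1.0 (fully open).
Only numpy, scipy, OpenCV 4.12 (cv2) and the standard library are available. Lean on these libraries where they do the work, as an engineer would, in place of code of your own. Each camera call takes 0.05 s, during which the arm holds its last target.

## Working session

There is one attempt and no reset: what is moved stays moved. The work goes in short steps, each a Python script; the robot and the scene stay as the last script left them, time stands still between calls to the robot, and variables do not carry over. Pictures are saved under pics/ and viewed, and the job is handed in when it is done.

```bash
ls; mkdir -p pics; cat > h.py <<'E'
import numpy as np, cv2
from rig import env, kin, viewer, finder, monitor
def K(p):
    f=p["image"].shape[0]/2/np.tan(np.radians(p["vertical_fov"])/2)
    return np.array([[f,0,p["cx"]],[0,f,p["cy"]],[0,0,1.]])
def pose(p,tcp=None,rot=None):
    if "R" in p and p.get("R") is not None: return np.array(p["R"]),np.array(p["t"]).ravel()
    M=np.array(p["mount"]); T=np.eye(4);T[:3,:3]=rot;T[:3,3]=tcp
    W=np.linalg.inv(T@M); return W[:3,:3],W[:3,3]
def norm(p,px):
    return cv2.undistortPoints(np.array(px,float).reshape(-1,1,2),K(p),np.array(p["dist_coeffs"],float)).reshape(-1,2)
def ray(p,px,R,t):
    n=norm(p,px)[0]; d=R.T@np.array([n[0],n[1],1]); return -R.T@t, d
def depthpt(p,px,R,t,z=None):
    c,r=np.round(px).astype(int)
    if z is None:
        w=p["z_map"][max(r-1,0):r+2,max(c-1,0):c+2]; w=w[w>0]
        if len(w)==0: return None
        z=np.median(w)
    o,d=ray(p,px,R,t); return o+d*z
def cloud(p,R,t,mask=None):
    m=p["z_map"]>0
    if mask is not None: m&=mask
    r,c=np.nonzero(m); n=norm(p,np.stack([c,r],1)); z=p["z_map"][m]
    X=np.column_stack([n*z[:,None],z]); return (X-t)@R
def tri(obs):
    A=np.zeros((3,3));b=np.zeros(3)
    for o,d in obs:
        d=d/np.linalg.norm(d);P=np.eye(3)-np.outer(d,d);A+=P;b+=P@o
    x=np.linalg.solve(A,b); return x,[np.linalg.norm((np.eye(3)-np.outer(d,d)/(d@d))@(x-o)) for o,d in obs]
def save(name,im): cv2.imwrite(f"pics/{name}.png",cv2.cvtColor(im,cv2.COLOR_RGB2BGR))
E
python3 - <<'E'
from h import *
names=["tank","tank_front_rim","lip_basket_centre","lip_crown","plain_basket_centre"]
obs={n:[] for n in names}
print(monitor.read_time())
for v in ["scene","top"]:
    p=viewer.get_image(v); R,t=pose(p); save(v+"0",p["image"]); print(v,"cam",(-R.T@t).round(3))
    for n in names:
        for d in finder.spot_point(n,p)[:2]:
            o=ray(p,d["pixel"],R,t); q=depthpt(p,d["pixel"],R,t)
            print(n,round(d["confidence"],2),np.round(d["pixel"],1),None if q is None else q.round(3))
        ds=finder.spot_point(n,p)[:1]
        if ds: obs[n].append(ray(p,ds[0]["pixel"],R,t))
for n in names:
    if len(obs[n])==2: print(n,[np.round(a,4) for a in tri(obs[n])])
print(monitor.read_time())
E
```

```text
pics
0.0
scene cam [0.027 0.633 0.628]
tank 0.71 [188.7 246.2] [0.471 0.32  0.067]
tank 0.59 [272.  196.7] [0.477 0.027 0.004]
tank_front_rim 0.63 [198.6 225. ] [0.547 0.227 0.01 ]
lip_basket_centre 0.67 [306.9 157.9] [ 0.498 -0.172  0.014]
lip_crown 0.64 [317.6 162.6] [ 0.433 -0.122  0.051]
plain_basket_centre 0.63 [268.1 194.4] [0.491 0.026 0.004]
top cam [0.394 0.108 1.253]
tank 0.69 [191.2 183.3] [0.533 0.275 0.01 ]
tank_front_rim 0.87 [186.2 205.5] [0.469 0.276 0.077]
lip_basket_centre 0.76 [347.7 210.9] [ 0.472 -0.142  0.001]
lip_crown 0.96 [345.3 223.4] [ 0.436 -0.126  0.052]
plain_basket_centre 0.65 [347.  222.6] [ 0.439 -0.131  0.051]
plain_basket_centre 0.61 [270.1 211.5] [0.46  0.067 0.084]
tank [array([ 0.5341,  0.277 , -0.0122]), array([0.0013, 0.0013])]
tank_front_rim [array([0.4722, 0.278 , 0.0937]), array([0.0059, 0.0059])]
lip_basket_centre [array([ 0.4709, -0.1316,  0.0461]), array([0.0026, 0.0026])]
lip_crown [array([ 0.4364, -0.1272,  0.0469]), array([0.0002, 0.0002])]
plain_basket_centre [array([ 0.4973, -0.1032, -0.0695]), array([0.0743, 0.0743])]
1.1
```

View pics/scene0.png

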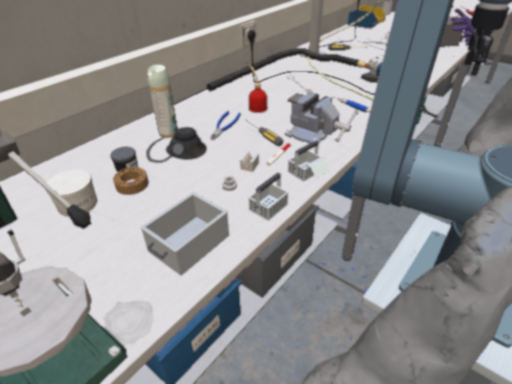

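View pics/top0.png

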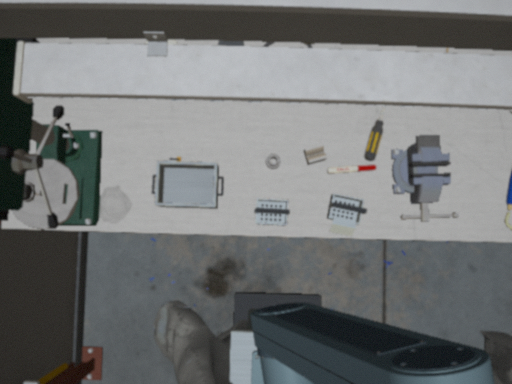

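The scene view shows the tank at (188,235), the plain basket at (268,200) and the lip basket at (306,160). In the top view they are at (188,185), (271,211) and (346,210). The top view also shows the lip basket slightly yawed. The network's plain-basket result confused the two baskets, so next I'll fit the geometry from depth.

```bash
python3 - <<'E'
from h import *
print(np.round(monitor.read_eef_rot(),3))
p=viewer.get_image("wrist"); print(np.round(p["mount"],3),p["vertical_fov"])
def rect(P):
    (c,s,a)=cv2.minAreaRect((P[:,:2]*1000).astype(np.float32)); return np.round(c,1),np.round(s,1),round(a,1),np.percentile(P[:,2],[5,50,95]).round(3)
for v in ["top","scene"]:
    p=viewer.get_image(v); R,t=pose(p); C=cloud(p,R,t)
    def box(x0,x1,y0,y1,z0,z1):
        return C[(C[:,0]>x0)&(C[:,0]<x1)&(C[:,1]>y0)&(C[:,1]<y1)&(C[:,2]>z0)&(C[:,2]<z1)]
    for nm,b in dict(lipbar=(.39,.56,-.21,-.06,.066,.105),lipbody=(.38,.56,-.21,-.06,.025,.06),plainbar=(.4,.56,-.02,.13,.066,.105),tankrim=(.42,.63,.17,.38,.07,.105)).items():
        P=box(*b); print(v,nm,len(P),rect(P) if len(P)>3 else "")
    for n in ["tank","lip_basket_centre","plain_basket_centre"]:
        for d in finder.trace(n,p)[:2]: print(v,n,round(d["confidence"],2),np.round(d["pixel"]),d["mask"].sum())
E
```

```text
[[ 0.927  0.375  0.   ]
 [ 0.375 -0.927  0.   ]
 [ 0.     0.    -1.   ]]
[[ 0.    -0.958 -0.288  0.075]
 [ 1.     0.     0.    -0.   ]
 [-0.    -0.288  0.958 -0.124]
 [ 0.     0.     0.     1.   ]] 70.66521300176979
top lipbar 185 (array([ 476. , -129.4]), array([86.9, 12.4]), 79.9, array([0.078, 0.086, 0.09 ]))
top lipbody 503 (array([ 460.1, -125.8]), array([85. , 98.7]), 79.8, array([0.028, 0.043, 0.054]))
top plainbar 174 (array([462.7,  62.3]), array([84.8, 12. ]), 88.5, array([0.082, 0.086, 0.09 ]))
top tankrim 645 (array([524. , 279.5]), array([154.3, 113.1]), 89.8, array([0.079, 0.084, 0.088]))
top tank 0.65 [185. 180.] 3008
top lip_basket_centre 0.92 [346. 210.] 1205
top plain_basket_centre 0.94 [273. 213.] 875
scene lipbar 160 (array([ 476.1, -127.8]), array([86.7, 13.2]), 79.7, array([0.07 , 0.084, 0.088]))
scene lipbody 570 (array([ 460.2, -124.9]), array([ 88.6, 100.3]), 79.8, array([0.027, 0.04 , 0.054]))
scene plainbar 206 (array([463.2,  63.7]), array([86.9, 14.1]), 88.0, array([0.071, 0.085, 0.088]))
scene tankrim 1190 (array([523.8, 279.6]), array([153.3, 115.3]), 89.5, array([0.071, 0.082, 0.086]))
scene tank 0.96 [183. 234.] 4633
scene lip_basket_centre 0.94 [307. 162.] 1069
scene plain_basket_centre 0.65 [270. 203.] 1191
```

Both views agree to about 1.5 mm. The lip basket is at (0.476, -0.1285) with yaw -10.1° and its bar top near 0.087. The tank is at (0.524, 0.2795) with yaw about -0.3°, which puts the rim centre at x≈0.4715, z≈0.085. Next I'll grasp the bar.

```bash
cat >> h.py <<'E'
def down(yaw,sgn=1):
    c,s=sgn*np.cos(np.radians(yaw)),sgn*np.sin(np.radians(yaw))
    return np.array([[-s,c,0],[c,s,0],[0,0,-1.]])
E
python3 - <<'E'
from h import *
for s in (1,-1):
    for pos,y in (([.476,-.1285,.2],-10.1),([.51,.28,.2],-.3)):
        q=kin.inverse_kinematics(pos,down(y,s)); print(s,None if q is None else np.round(q,1))
R1=down(-10.1,1); assert abs(np.linalg.det(R1)-1)<1e-6
E
```

```text
1 [-28.1  11.4  99.9  -0.   68.8 -18. ]
1 [17.8 20.2 87.7 -0.  72.1 18.1]
-1 [-28.1  11.4  99.9  -0.   68.8 162. ]
-1 [  17.8   20.2   87.7   -0.    72.1 -161.9]
```

```bash
python3 - <<'E'
from h import *
R1=down(-10.1)
env.set_gripper(0.55,60)
env.move_ptp([.476,-.1285,.2],R1)
tcp,rot=np.array(monitor.read_position()),np.array(monitor.read_eef_rot())
p=viewer.get_image("wrist"); save("w1",p["image"]); R,t=pose(p,tcp,rot); C=cloud(p,R,t)
P=C[(C[:,2]>.07)&(C[:,2]<.1)&(abs(C[:,0]-.476)<.06)&(abs(C[:,1]+.128)<.07)]
print(len(P), cv2.minAreaRect((P[:,:2]*1000).astype(np.float32)) if len(P)>3 else "", np.percentile(P[:,2],[5,50,95]) if len(P)>3 else "")
print(tcp,monitor.read_time())
E
```

```text
1184 ((477.0693359375, -129.0746612548828), (86.07632446289062, 11.724291801452637), 80.1634292602539) [0.08478065 0.08730032 0.08859101]
[ 0.47606312 -0.12945892  0.20014662] 3.7833
```

View pics/w1.png

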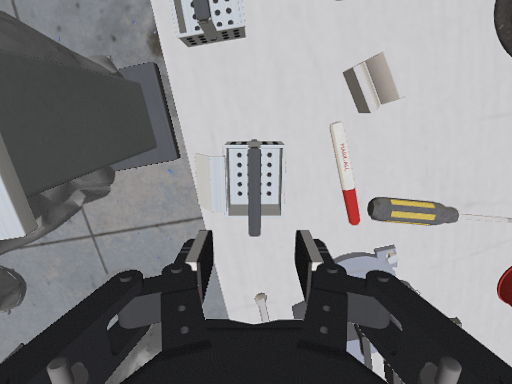

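The wrist view shows the lip basket centred at (254,180), its lip on the left at (210,182) and the bar between the jaws. It puts the bar at (0.477, -0.129) with its top at 0.087, which agrees with the earlier measurement.

```bash
python3 - <<'E'
from h import *
env.move_linear([.4768,-.129,.081],v=.1)
print(monitor.read_contact_force(),monitor.read_position())
env.set_gripper(0.0,70)
print("op",monitor.read_opening(),monitor.read_contact_force())
env.move_linear([.4768,-.129,.23],v=.12)
print(monitor.read_position(),monitor.read_opening(),monitor.read_contact_force())
env.move_ptp([.51,.2795,.23],down(-.3))
tcp,rot=np.array(monitor.read_position()),np.array(monitor.read_eef_rot())
print(tcp,monitor.read_time())
for v in ["wrist","scene","top"]:
    p=viewer.get_image(v); R,t=pose(p,tcp,rot); save(v+"2",p["image"]); C=cloud(p,R,t)
    np.save(v+"2.npy",C)
    for d in finder.spot_point("lip_crown",p)[:1]+finder.spot_point("lip_basket_centre",p)[:1]+finder.spot_point("tank_front_rim",p)[:1]:
        q=depthpt(p,d["pixel"],R,t); print(v,round(d["confidence"],2),np.round(d["pixel"]),q)
print(monitor.read_time())
E
```

```text
[ 0.22849382 -0.67213671  0.16996013] [ 0.47725561 -0.12924535  0.08157224]
op 0.12558944119069068 [-3.28724739  1.05768617  4.66747681]
[ 0.47635456 -0.12876442  0.22915439] 0.12321866548506558 [-0.07830471  0.3348812  -1.9823932 ]
[0.51041454 0.27845746 0.22990311] 8.4417
wrist 0.56 [192. 238.] [0.47313554 0.27732106 0.20126782]
wrist 0.82 [252. 230.] [0.51065925 0.29866227 0.23616327]
scene 0.91 [195. 187.] [0.46587491 0.2847219  0.20068699]
scene 0.96 [181. 177.] [0.53886119 0.25846571 0.17542867]
top 0.73 [179. 203.] [0.43709547 0.20663333 0.63375534]
top 0.59 [271. 213.] [0.45975303 0.06048249 0.0021678 ]
top 0.55 [185. 202.] [0.43745049 0.1985884  0.63381319]
9.0417
```

View pics/wrist2.png

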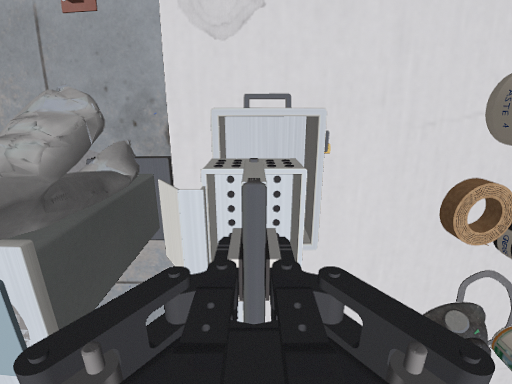

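View pics/scene2.png

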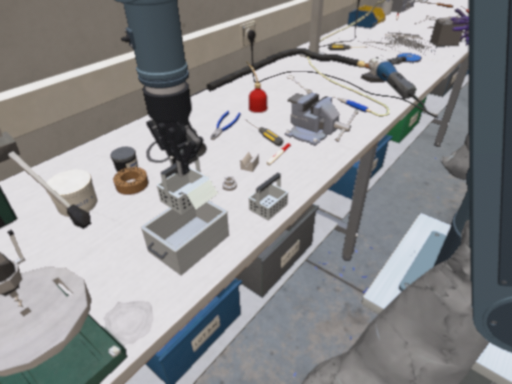

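```bash
python3 - <<'E'
import numpy as np
for v in ["wrist","scene"]:
    C=np.load(v+"2.npy")
    P=C[(C[:,2]>.11)&(C[:,2]<.26)&(abs(C[:,1]-.28)<.06)&(C[:,0]>.42)&(C[:,0]<.6)]
    # lip flat top: z .195-.21, x<.48
    L=P[(P[:,2]>.192)&(P[:,2]<.21)&(P[:,0]<.485)]
    print(v,"lip",len(L),L.min(0).round(4) if len(L) else"",L.max(0).round(4) if len(L) else "",np.median(L[:,2]) if len(L) else "")
    if len(L)>20:
        for a in np.arange(.43,.49,.005):
            B=P[(P[:,0]>=a)&(P[:,0]<a+.005)&(abs(P[:,1]-.28)<.03)]
            if len(B): print(round(a,3),len(B),np.percentile(B[:,2],[10,50,95]).round(4))
        for y0,y1 in((.25,.27),(.27,.29),(.29,.31)):
            B=L[(L[:,1]>y0)&(L[:,1]<y1)&(L[:,2]>.197)]
            if len(B): print("y",y0,len(B),np.percentile(B[:,0],[2,50,98]).round(4),np.median(B[:,2]).round(4))
E
```

```text
wrist lip 2904 [0.4583 0.2513 0.192 ] [0.485  0.319  0.2032] 0.2008501194414397
0.445 264 [0.1757 0.1781 0.1805]
0.45 327 [0.1816 0.1841 0.1868]
0.455 356 [0.1876 0.1902 0.1932]
0.46 379 [0.194  0.1966 0.1994]
0.465 580 [0.2001 0.201  0.2021]
0.47 682 [0.2005 0.2012 0.2023]
0.475 693 [0.2004 0.2012 0.2025]
0.48 1450 [0.151  0.1771 0.2019]
0.485 505 [0.1506 0.1515 0.2585]
y 0.25 614 [0.4635 0.4732 0.4811] 0.2011
y 0.27 840 [0.4633 0.4731 0.4811] 0.2011
y 0.29 886 [0.4637 0.4733 0.4813] 0.2011
scene lip 349 [0.4556 0.2381 0.1921] [0.4841 0.318  0.2027] 0.1997416012275021
0.44 12 [0.1752 0.1763 0.1787]
0.445 115 [0.1753 0.1785 0.1827]
0.45 114 [0.182  0.1849 0.1884]
0.455 115 [0.1876 0.1914 0.1953]
0.46 119 [0.194  0.1973 0.2014]
0.465 50 [0.1998 0.2008 0.2022]
0.47 56 [0.2001 0.2009 0.2022]
0.475 177 [0.1541 0.1786 0.2025]
0.48 17 [0.1598 0.2    0.2577]
y 0.25 76 [0.4615 0.4694 0.4802] 0.2006
y 0.27 78 [0.4611 0.4693 0.4805] 0.2006
y 0.29 82 [0.4614 0.4694 0.4809] 0.2006
```

The wrist view shows the lip at (192,230) square to the tank. Its flat top is level at z≈0.201 and its centre is at x≈0.472, directly over the front rim. The scene view agrees. Next I'll lower it while watching the force.

```bash
python3 - <<'E'
from h import *
env.move_linear([.5105,.2795,.15],v=.1)
env.dwell(.2); f0=np.array(monitor.read_contact_force()); print(f0)
for z in [.135,.127,.122,.119,.117,.115,.1135,.112,.1105]:
    env.move_linear([.5105,.2795,z],v=.04)
    f=np.array(monitor.read_contact_force()); print(z,np.round(monitor.read_position(),4),(f-f0).round(2))
    if np.linalg.norm(f-f0)>6: break
tcp,rot=np.array(monitor.read_position()),np.array(monitor.read_eef_rot())
for v in ["wrist","scene"]:
    p=viewer.get_image(v); R,t=pose(p,tcp,rot); save(v+"3",p["image"]); C=cloud(p,R,t)
    L=C[(abs(C[:,1]-.28)<.025)&(C[:,0]>.435)&(C[:,0]<.485)&(C[:,2]>.05)&(C[:,2]<.11)]
    for a in np.arange(.435,.485,.005):
        B=L[(L[:,0]>=a)&(L[:,0]<a+.005)]
        if len(B): print(v,round(a,3),len(B),np.percentile(B[:,2],[10,50,95]).round(4))
print(monitor.read_time())
E
```

```text
[-0.49562143  0.19764968 -1.36195319]
0.135 [0.5103 0.2794 0.1346] [ 0.49 -0.91  0.07]
0.127 [0.5103 0.2794 0.1266] [ 1.18  1.13 -0.05]
0.122 [0.5102 0.2794 0.1217] [ 0.57  0.17 -0.23]
0.119 [0.5103 0.2795 0.1188] [ 0.83 -0.08 -0.48]
0.117 [0.5104 0.2795 0.1169] [0.   0.2  0.08]
0.115 [0.511  0.2796 0.1159] [0.36 0.07 4.72]
0.1135 [0.5114 0.2796 0.1153] [-1.04 -1.54 11.72]
wrist 0.44 2 [0.0609 0.061  0.061 ]
wrist 0.445 241 [0.0628 0.0651 0.0675]
wrist 0.45 282 [0.0684 0.0708 0.0737]
wrist 0.455 319 [0.0746 0.0767 0.0795]
wrist 0.46 333 [0.0805 0.0827 0.0855]
wrist 0.465 488 [0.0865 0.0876 0.0885]
wrist 0.47 599 [0.0869 0.0876 0.0886]
wrist 0.475 597 [0.0867 0.0875 0.0885]
wrist 0.48 761 [0.0557 0.0785 0.088 ]
scene 0.44 12 [0.062  0.064  0.0654]
scene 0.445 76 [0.0616 0.0656 0.0691]
scene 0.45 78 [0.0686 0.0714 0.0751]
scene 0.455 79 [0.0735 0.0773 0.0811]
scene 0.46 80 [0.0801 0.0838 0.0875]
scene 0.465 54 [0.0643 0.087  0.0889]
scene 0.47 49 [0.066  0.0872 0.0887]
scene 0.475 41 [0.0864 0.0874 0.0885]
scene 0.48 6 [0.0869 0.0871 0.0873]
12.4417
```

View pics/wrist3.png

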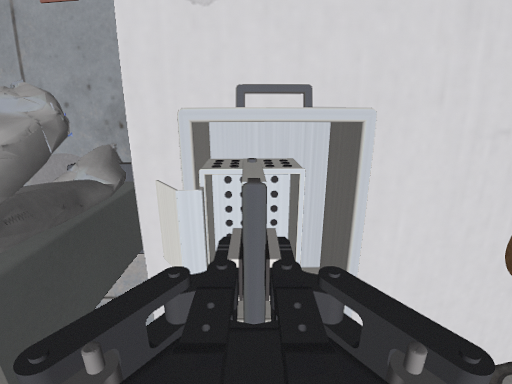

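The wrist view shows the lip at (190,230) over the front wall and the body inside the tank. The lip's top is at z≈0.0875, which is 2 mm of sheet on the 85 mm rim. The contact force appeared at the expected height, so I'll relax the press, release and retreat.

```bash
python3 - <<'E'
from h import *
env.move_linear([.511,.2795,.1155],v=.04)
env.set_gripper(0.5)
env.move_linear([.511,.2795,.135],v=.05)
env.move_linear([.511,.2795,.24],v=.15)
env.dwell(.3)
tcp,rot=np.array(monitor.read_position()),np.array(monitor.read_eef_rot())
for v in ["wrist","scene"]:
    p=viewer.get_image(v); R,t=pose(p,tcp,rot); save(v+"4",p["image"]); C=cloud(p,R,t)
    S=C[(abs(C[:,1]-.28)<.025)&(C[:,0]>.465)&(C[:,0]<.479)&(C[:,2]>.075)&(C[:,2]<.11)]
    if len(S): print(v,"lip top z",np.percentile(S[:,2],[10,50,90]).round(4))
    L=C[(abs(C[:,1]-.28)<.06)&(C[:,0]>.49)&(C[:,0]<.53)&(C[:,2]>.108)&(C[:,2]<.14)]
    print(v,"bar",len(L),cv2.minAreaRect((L[:,:2]*1000).astype(np.float32)),np.percentile(L[:,2],[5,50,95]).round(4))
    P=C[(C[:,0]>.4)&(C[:,0]<.56)&(C[:,1]>-.02)&(C[:,1]<.13)&(C[:,2]>.066)&(C[:,2]<.105)]
    if len(P)>3: print(v,"plain",cv2.minAreaRect((P[:,:2]*1000).astype(np.float32)))
    for d in finder.spot_point("lip_crown",p)[:1]: print(v,"crown",round(d["confidence"],2),depthpt(p,d["pixel"],R,t))
print(monitor.read_time(),monitor.read_contact_force())
E
```

```text
wrist lip top z [0.0841 0.087  0.0881]
wrist bar 1135 ((521.0089111328125, 279.6419982910156), (85.88350677490234, 12.594231605529785), 89.91325378417969) [0.1095 0.1144 0.1159]
wrist plain ((466.012939453125, 105.57788848876953), (3.7655551433563232, 12.051426887512207), 84.18489074707031)
wrist crown 0.73 [0.48058799 0.27869121 0.08631479]
scene lip top z [0.083  0.0865 0.088 ]
scene bar 216 ((519.5679931640625, 280.10614013671875), (86.77009582519531, 15.064579010009766), 89.9445571899414) [0.1087 0.1136 0.1159]
scene plain ((463.2393798828125, 64.038330078125), (87.1455307006836, 13.585089683532715), 88.44094848632812)
scene crown 0.97 [0.46924479 0.27686273 0.08610432]
14.9917 [ 0.29729279  0.64648331 -0.49583428]
```

View pics/wrist4.png

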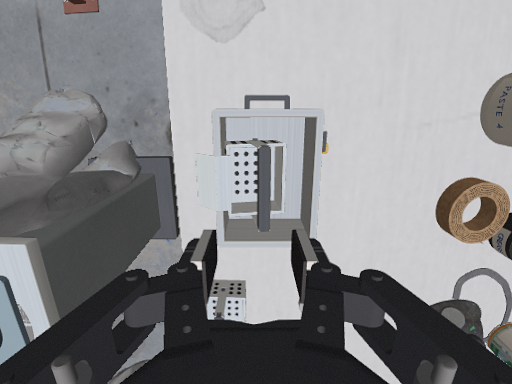

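View pics/scene4.png

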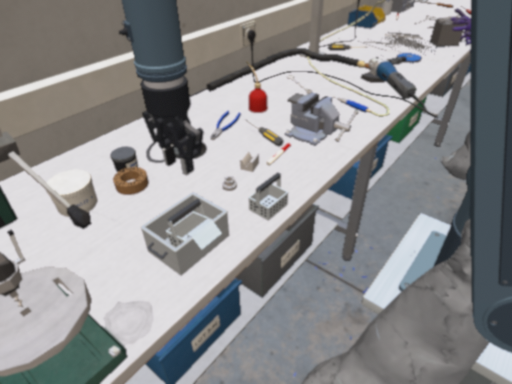

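The basket's bar ended about 9 mm further back and 7 mm lower than a level pose gives, so the basket has settled at a pitch. Before handing in I'll measure the tilt and the crown position.

```bash
python3 - <<'E'
from h import *
for k in range(2):
  tcp,rot=np.array(monitor.read_position()),np.array(monitor.read_eef_rot())
  for v in ["wrist","scene"]:
    p=viewer.get_image(v); R,t=pose(p,tcp,rot); C=cloud(p,R,t)
    L=C[(abs(C[:,1]-.28)<.025)&(C[:,0]>.435)&(C[:,0]<.495)&(C[:,2]>.05)&(C[:,2]<.11)]
    for a in np.arange(.435,.495,.004):
        B=L[(L[:,0]>=a)&(L[:,0]<a+.004)]
        if len(B) and k==0: print(v,round(a,3),len(B),np.percentile(B[:,2],[10,50,95]).round(4))
    F=L[(L[:,0]>.442)&(L[:,0]<.458)&(L[:,2]>.06)]
    print(v,"flare slope deg",np.degrees(np.arctan(np.polyfit(F[:,0],F[:,2],1)[0])))
    B=C[(abs(C[:,1]-.28)<.03)&(C[:,0]>.505)&(C[:,0]<.535)&(C[:,2]>.108)&(C[:,2]<.13)]
    print(v,"bar c",np.median(B,0).round(4))
  env.dwell(.5)
for f in ["wrist2","scene2"]:
    C=np.load(f+".npy"); F=C[(abs(C[:,1]-.28)<.025)&(C[:,0]>.447)&(C[:,0]<.46)&(C[:,2]>.17)&(C[:,2]<.2)]
    print(f,"level flare",np.degrees(np.arctan(np.polyfit(F[:,0],F[:,2],1)[0])))
print(monitor.read_time())
E
```

```text
wrist 0.443 23 [0.065  0.0659 0.0667]
wrist 0.447 119 [0.067  0.0682 0.0701]
wrist 0.451 132 [0.0702 0.0718 0.0737]
wrist 0.455 131 [0.0739 0.0755 0.0772]
wrist 0.459 132 [0.0776 0.079  0.0809]
wrist 0.463 138 [0.081  0.0825 0.0846]
wrist 0.467 149 [0.0847 0.0862 0.0878]
wrist 0.471 179 [0.0867 0.0878 0.0891]
wrist 0.475 173 [0.0862 0.0871 0.0882]
wrist 0.479 176 [0.0854 0.0863 0.0873]
wrist 0.483 141 [0.0848 0.0856 0.0868]
wrist flare slope deg 41.99617609756166
wrist bar c [0.5208 0.281  0.1145]
scene 0.443 13 [0.0647 0.0659 0.067 ]
scene 0.447 52 [0.066  0.0673 0.0702]
scene 0.451 65 [0.0683 0.0712 0.0748]
scene 0.455 48 [0.073  0.0753 0.0779]
scene 0.459 57 [0.0757 0.0784 0.0815]
scene 0.463 51 [0.0794 0.0825 0.085 ]
scene 0.467 66 [0.0634 0.0852 0.0884]
scene 0.471 31 [0.086  0.0875 0.0882]
scene 0.475 29 [0.0858 0.0868 0.0883]
scene 0.479 28 [0.0848 0.0859 0.0875]
scene 0.483 21 [0.0842 0.0853 0.0858]
scene flare slope deg 41.0350174768922
scene bar c [0.5168 0.2804 0.1136]
wrist flare slope deg 41.61319090231299
wrist bar c [0.5209 0.2809 0.1145]
scene flare slope deg 41.206715640917665
scene bar c [0.5169 0.2803 0.1134]
wrist2 level flare 51.633234465599166
scene2 level flare 52.46661410320554
16.1917
```

```bash
python3 - <<'E'
from h import *
env.job_done(); print(monitor.read_time())
E
```

```text
the job is handed in; nothing more can be done
the job is handed in; nothing more can be done
```

The lip basket is hanging in the tank with its lip hooked over the front rim. It has been released, and I handed the job in at about 16.2 s of the 34 s allowed. I picked it up by its grip bar, lowered it until contact showed at the expected height (about 12 N), then let go and backed the arm off.

Last checks, from the wrist and scene cameras:
- **Position on the rim:** The crown of the lip is about 5–6 mm behind the rim's centre line (limit 12 mm), centred along the rim and within about 1 mm of its height.
- **Tilt:** When released, the basket did not stay level. It settled at about 10–11° (0.18–0.19 rad; limit 0.35), with its bar about 8 mm lower and up to 10 mm further back. I left it there, since that is how it rests and it is within the limits.
- **Squareness:** The bar lies parallel to the rim to within about 0.5°.
- **Stillness:** Two sets of pictures about 0.5 s apart agreed within 0.2 mm.
- **Plain basket:** It is within about 1 mm of where it started, by the scene camera.
- **Gripper:** It was clear, about 0.12 m above the basket.

**Disagreements:**
- The network's first position for the plain basket mixed up the two baskets, so I used the depth measurements instead.
- The final network crown positions differed by 11 mm in x (wrist 0.481, scene 0.469). The crown figures above come from the depth profile, which agreed in both views.
- The two cameras differ by up to 4 mm on where the bar ended up.

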